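# Seat a stamp die under a flip lens

### The job

Lay the steel stamp die, engraved face up, on the bed of the checking stand, and gently slide it fully home so that one long side bears on the side rail and its end touches the tip of the stop screw, wherever that is set. Then tip the raised lens over by its thumb tab just past its snap point and let it spring down over the die by itself; be gentle with the die and the flip mount, keep off the glass, and leave the other things on the bench alone.

Things in the scene. Friction and masses are not known exactly. Their poses are not given: they have to be found in the camera images.
- stand: Low grey checking stand, fixed to the bench. Origin on the bench under the bed, z up. In its frame (mm): bed plate x -90 to 82, y -65 to 75, flat top at z 14. A side rail, an end stop with a stop screw, and the flip lens on two hinge ears stand on it (next entries; all coordinates there are in the stand's frame).
- rail (a point): Foot of the steel side rail's bearing face (x 0, y 30, z 14). The rail runs along x from -85 to 55, is 8 thick (y 30 to 38) and 6 high (top z 20). The die's long side bears on its y 30 face. The die's centre is then at y 7.
- stop_block (a point): Centre of the end stop's near face (x 64, y 7, z 20); block x 64 to 80, 30 wide, top z 32. The 8 mm round-nosed stop screw comes out of it towards -x along y 7, z 20. The screw is set anew each time: its tip stands anywhere from x 34 to x 48, NOT measured. It does not yield; find it by feel. The home die's centre is 30 mm short of the tip.
- die: Loose steel die block, 60 (x) x 46 (y) x 12 (z) mm, 0.2 to 0.34 kg, stamp design engraved on its top. Origin: centre of its underside, z up. Starts flat on the bench, engraved face up. Either end may point to the stop. Sliding it on the bed takes 2 to 5 N; more than 25 N between it and the stand spoils an edge: push slowly, stop at about 10 N.
- hinge (a point): Middle of the flip lens's hinge axis (x 8, y 53, z 52), which runs along the stand's x. Hinge ears at x -19 to -13 and 29 to 35, y 44 to 62, up to z 60.
- lens_hinge (a joint): Flip lens angle about the stand's +x. 0: raised, leaning 30 deg past upright to the stand's +y. 2.09: down, level, pointing to -y. An over-centre spring drives it to the nearer stop; snap point about 1.0. Tipping takes 4 to 6 N at the tab at first, none at the snap, if the push follows the tab's arc; rubbing across the tab jams. Delicate: at most 15 N on it; no finger on it past 1.7: it springs alone.
- lens: The flip lens: aluminium ring, 72 outer, 60 inner diameter, 8 thick (mm), with a flat thumb tab (22 wide, 4 thick). Origin: on the hinge axis, mid-width. Axes: x along the hinge, z from the hinge towards the tab, y across the ring (when raised: to the stand's +y and down).
- tab (a point): On the thumb tab, mid-width and mid-thickness, 97 mm from the hinge axis; the tab spans 86 to 107 mm from that axis. Axes as the lens's.
- glass_centre (a point): Centre of the glass in the ring, 50 mm from the hinge axis; the glass is 61 mm across. It must not be touched.
- tin: Bystander: flat round dark tin, 63 mm across, 22 mm high. Origin: centre of its underside.
- oilstone: Bystander: small grey sharpening stone, 50 x 25 x 16 mm. Origin: centre of its underside.
- graver: Bystander: graver lying on the bench, 25 mm wooden knob and thin steel blade, 120 mm long along its x. Origin: on the bench under the knob.

How it is judged:
On the way, in this order (a step that is already met when the one before it is completed fails the run):
1. the die lies flat on the bed, bearing on the side rail and touching the stop screw, with the lens still raised (horizontal distance between die and stop_nose below 0.036 m and y of die in the frame of stand above 0.005 m and angle between the x axis of die and the x axis of stand, either way round below 0.05 rad and z of die in the frame of stand below 0.0155 m and angle between die's own z axis and vertical below 0.05 rad and value of joint lens_hinge below 0.3 rad), for 0.2 s.
2. the lens has sprung down to its lower stop (value of joint lens_hinge above 2.05 rad), for 0.2 s.
At the end, for the whole second after the job is handed in: The die lies flat on the bed, engraved face up, its long side within 2 mm of the side rail and parallel to it (0.05 rad), its end within 2 mm of the stop screw's tip; the lens is down on its lower stop (joint above 2.05); everything released and at rest (horizontal distance between die and stop_nose below 0.036 m and y of die in the frame of stand above 0.005 m and angle between the x axis of die and the x axis of stand, either way round below 0.05 rad and z of die in the frame of stand below 0.0155 m and angle between die's own z axis and vertical below 0.05 rad and value of joint lens_hinge above 2.05 rad and linear speed of die below 0.01 m/s); the robot touches nothing.
It fails at once if the die pressed against the stand with more than 25 N (contact force between die and stand above 25 N).
It fails at once if more than 15 N on the flip lens (contact force between anything else and lens above 15 N).
It fails at once if the glass touched (contact force between anything else and lens_glass above 0.5 N).
It fails at once if the lens pushed down onto its stop instead of springing there (touched beyond 1.7 rad) (value of joint lens_hinge above 1.7 rad and contact force between the fingers and lens above 0.5 N).
It fails at once if the tin, the oilstone or the graver moved by more than 20 mm (distance of any of tin, oilstone, graver from where it was at the start of the episode above 0.02 m).
It also fails if it takes over 72 s, if anything falls off the work surface, if the arm or the gripper's body presses on something with over 40 N, if the wrist force passes 120 N, or if a joint passes its speed limit or range.

### The arm

A 6-joint arm with a two-finger parallel gripper is mounted at the origin on the work surface. World frame = base frame: x ahead of the robot, y to its left, z up, the work surface at z = 0. Lengths are in m, angles in rad, forces in N, time in s.
With the tool pointing down it reaches from about 0.325 to 0.775 m from the base axis. Payload 5.5 kg.
Tool frame: the origin (TCP) lies midway between the tips of the shut fingers; the grasp point (between the pads) lies 19 mm behind it; z points along the fingers, x is the direction in which the jaws open and shut, and the axes are right-handed (so a half turn about z gives the same grasp; the last joint's range is limited). The gripper opens to 85 mm and grips with 20 to 120 N. Pads are 22 mm wide; open, the fingers measure 114 mm over their backs; the gripper's body (76 mm by 85 mm) begins 54 mm behind the grasp point. The pads swing forward as they close: fully open they stand 13 mm farther back than shut.
Start: joints at [-1.192, 0.091, 1.231, -0, 1.82, -0.057], TCP at [0.253, -0.544, 0.231] pointing down, gripper open.
Joint ranges: [-2.87, 2.87], [-0.86, 2.18], [0.17, 2.46], [-1.51, 4.65], [0.06, 2.69], [-2.65, 2.65]. Speed limits (rad/s): [2.57, 2.57, 3.01, 3.14, 3.14, 3.14].

### API

Orientations are given as a unit quaternion [x, y, z, w].
In Python, from cell import arm gives the robot as it stands.
- The arm moves only by the shell command python3 -m jog 'ROWS' [OPENING] [FORCE]. ROWS is JSON, a list of rows, each a list of 4 numbers: the shift along the tool's x, y, z in m, then the turn about the tool's z in degrees. In form: [[dx, dy, dz, turn], ...]. A call has 1 to 10 rows; each row is the pose to reach, as a shift and turn from the pose commanded when the call began, along the tool's axes at that moment; what a row does not reach only later rows make up. A row lasts 1/10 s, in which the tool goes at most 50 mm and 8.59 degrees, less where a joint would pass 70% of its speed; a pose out of reach is approached as far as the arm can. A call with a gripper value outside its range is refused whole. OPENING is the finger opening in m, from 0 to 0.0854, set as the call begins (- or left out, the last holds). The fingers move at their own pace and stop on an object; FORCE is the grip in N (left out, the last holds). Time passes only in rows, so rows that repeat a pose let the fingers close. It gives the time, the measured TCP pose, the force and the opening at its end, in the units of the state.
- arm.get_state(): the state, without advancing time (a new reading comes with each control period).
- arm.get_image(name): name is "scene" or "side" or "wrist"; returns a dict with "image" (420x560x3 uint8, red, green, blue), "fx", "fy", "cx", "cy" (pixels), "rvec" (rotation vector, rad) and "tvec" (3), from world to camera coordinates, as OpenCV has them. Camera axes: x right, y down, z forward; pixel columns grow to the right and rows downward; lengths in m; the calibration is good to about 2 mm. A picture is of the moment at which its call begins. There is no depth.
- arm.close_job(): hands the job in, once; it reports no verdict.
Trained networks look in a picture, given as the dict that the camera call returned (one of the last four; its "shot" number tells which), for a name from the list of things; names that differ only in an ending like _2 or _b are one class to them, and where a whole thing is asked for, a point or a joint stands for the part that bears it (a point fixed in the world has none). Each returns a list of dicts, best first, with "p" (0 to 1); they miss things now and then, are a little off and sometimes report something else, mostly with a low value. They report only what shows in the picture. A call takes as long as a camera call.
- arm.outline_of(picture, label): "region" (420x560 bool, what is visible of it) and "rect" ([left, top, width, height] in pixels, round what is visible of it).
- arm.pinpoint(picture, label): "at" ([column, row] in pixels: a listed point, or the origin of a listed thing).
The state is a dict: "time_s": time; "qpos": joint angles; "joint_vel": joint speeds; "tau": joint torques, N m; "position": TCP position; "eef_rot": TCP orientation; "force": force on the tool from outside, world axes, zero at the start; "wrist_torque": the same for the moment, N m; "gripper_width": opening from 0.0 (shut) to 1.0 (fully open).
Only numpy, scipy, OpenCV 4.12 (cv2) and the standard library are available. Lean on these libraries where they do the work, as an engineer would, in place of code of your own. Each camera call takes 0.05 s, during which the arm holds its last target.

## Working session

There is one attempt and no reset: what is moved stays moved. The work goes in short steps, Python scripts to look and compute and a shell command to move; the robot and the scene stay as the last step left them, time stands still between calls to the robot, and variables do not carry over. Pictures are saved under pics/ and viewed, and the job is handed in when it is done.

```bash
ls; mkdir -p pics
cat > h.py <<'E'
import numpy as np, cv2
from cell import arm
from scipy.spatial.transform import Rotation as R
def cam(p):
    Rm=cv2.Rodrigues(np.array(p["rvec"],float))[0]; t=np.array(p["tvec"],float)
    return Rm,t
def ray(p,uv):
    Rm,t=cam(p); d=Rm.T@np.array([(uv[0]-p["cx"])/p["fx"],(uv[1]-p["cy"])/p["fy"],1]); return -Rm.T@t,d
def atz(p,uv,z):
    o,d=ray(p,uv); return o+d*(z-o[2])/d[2]
def proj(p,X):
    Rm,t=cam(p); c=Rm@np.array(X)+t; return np.array([p["cx"]+p["fx"]*c[0]/c[2],p["cy"]+p["fy"]*c[1]/c[2]])
def save(p,n): cv2.imwrite("pics/"+n,cv2.cvtColor(p["image"],cv2.COLOR_RGB2BGR))
def tri(ps):
    A=np.zeros((3,3));b=np.zeros(3)
    for p,uv in ps:
        o,d=ray(p,uv);d=d/np.linalg.norm(d);M=np.eye(3)-np.outer(d,d);A+=M;b+=M@o
    X=np.linalg.solve(A,b); return X
E
python3 - <<'E'
from h import *
names=["stand","rail","stop_block","die","hinge","lens","tab","glass_centre","tin","oilstone","graver"]
P={}
for c in ["scene","side","wrist"]:
    p=arm.get_image(c); save(p,c+"0.png"); P[c]=p
    print(c,p["fx"],(-cam(p)[0].T@cam(p)[1]).round(3))
    for n in names:
        r=arm.pinpoint(p,n)
        print(n,[(np.round(q["at"],1).tolist(),round(q["p"],2)) for q in r[:2]])
print(arm.get_state())
E
```

```text
pics
scene 423.3128386798537 [ 1.254 -0.441  0.769]
stand [([290.4, 228.2], 0.73)]
rail [([302.7, 218.3], 0.82), ([372.3, 171.4], 0.41)]
stop_block [([310.7, 235.5], 0.7), ([313.1, 208.4], 0.4)]
die [([220.1, 255.9], 0.66)]
hinge [([308.1, 205.6], 0.75)]
lens [([313.2, 206.9], 0.7)]
tab [([325.0, 175.6], 0.6), ([300.8, 217.7], 0.33)]
glass_centre [([319.3, 191.3], 0.65)]
tin [([374.0, 165.7], 0.75)]
oilstone [([214.7, 340.6], 0.86)]
graver [([116.5, 273.7], 0.56)]
side 450.5047144577755 [0.242 0.813 0.782]
stand [([300.3, 262.0], 0.91), ([288.5, 261.6], 0.35)]
rail [([294.6, 268.2], 0.67), ([286.5, 254.6], 0.43)]
stop_block [([273.9, 255.8], 0.7)]
die [([332.3, 213.5], 0.72)]
hinge [([295.4, 265.3], 0.63), ([288.4, 262.1], 0.57)]
lens [([292.3, 264.4], 0.6)]
tab [([285.2, 246.9], 0.81)]
glass_centre [([285.3, 256.1], 0.6)]
tin [([283.1, 410.1], 0.92)]
oilstone [([272.7, 177.4], 0.71)]
graver [([373.5, 179.5], 0.45)]
wrist 317.42205177033196 [ 0.313 -0.516  0.374]
stand []
rail []
stop_block []
die []
hinge []
lens []
tab []
glass_centre []
tin []
oilstone []
graver []
{'time_s': 1.8, 'qpos': array([-1.19171947e+00,  9.10987139e-02,  1.23069804e+00,  3.37841423e-06,
        1.81979623e+00, -5.66930031e-02]), 'joint_vel': array([-0.000892  ,  0.00034721,  0.00037307, -0.00171313, -0.00161696,
       -0.00129732]), 'tau': array([ 2.31045769e-04, -4.58457363e+01, -4.18083787e+01, -6.09498329e-05,
        7.48176808e-04, -9.61140842e-06]), 'position': array([ 0.25327403, -0.54394017,  0.23127709]), 'eef_rot': array([ 8.43240533e-01, -5.37536421e-01,  8.22645265e-07, -1.42503607e-06]), 'force': array([-0.26651042, -0.67854582,  0.74669185]), 'wrist_torque': array([0.02116714, 0.04515488, 0.03953562]), 'gripper_width': 1.0055332034284787}
```

View pics/scene0.png

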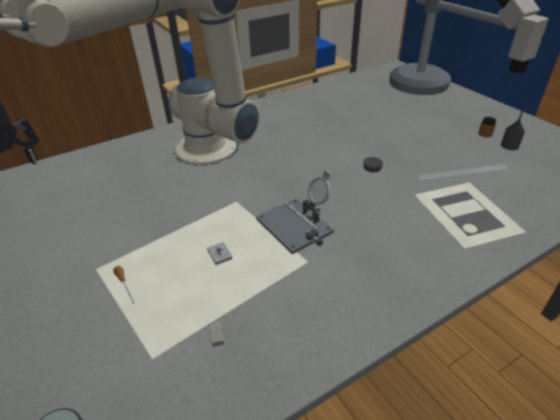

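View pics/side0.png

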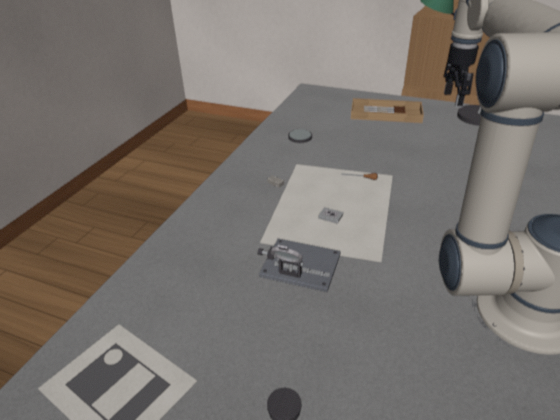

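Run:
```python
from h import *
a=arm.get_image("scene");b=arm.get_image("side")
def t(n,u,v,z=None):
    X=tri([(a,u),(b,v)]);print(n,X.round(4), (proj(a,X)-u).round(1),(proj(b,X)-v).round(1), atz(a,u,z).round(4) if z is not None else'', atz(b,v,z).round(4) if z is not None else'')
t("stand",[290.4,228.2],[300.3,262],0.0)
t("rail",[302.7,218.3],[294.6,268.2],.014)
t("stop",[310.7,235.5],[273.9,255.8],.02)
t("die",[220.1,255.9],[332.3,213.5],0)
t("hinge",[308.1,205.6],[295.4,265.3],.052)
t("lens",[313.2,206.9],[292.3,264.4],.052)
t("tab",[325,175.6],[285.2,246.9],.136)
t("tin",[374,165.7],[283.1,410.1],0)
t("oil",[214.7,340.6],[272.7,177.4],0)
t("graver",[116.5,273.7],[373.5,179.5],0)
for p,n,(x,y,w,h) in [(a,"zs",(180,150,170,130)),(b,"zd",(220,160,170,140))]:
    cv2.imwrite(f"pics/{n}.png",cv2.cvtColor(cv2.resize(p["image"][y:y+h,x:x+w],None,fx=4.6,fy=4.2 if 0 else 4.28,interpolation=cv2.INTER_CUBIC),cv2.COLOR_RGB2BGR))
```

```text
stand [ 0.5254  0.0191 -0.0022] [0.7 0.4] [ 0.8 -0.4] [0.5251 0.0169 0.    ] [0.5259 0.0233 0.    ]
rail [0.5249 0.0602 0.0135] [0.9 0.4] [ 1.  -0.5] [0.5226 0.0588 0.014 ] [0.5264 0.0631 0.014 ]
stop [0.5912 0.0382 0.0132] [0.1 0. ] [ 0.1 -0. ] [0.5969 0.0337 0.02  ] [0.5883 0.0453 0.02  ]
die [ 0.5112 -0.1924  0.0014] [-1.8 -1.1] [-1.6  1. ] [ 0.5161 -0.1898  0.    ] [ 0.5089 -0.2006  0.    ]
hinge [0.5163 0.0815 0.044 ] [0.3 0.2] [ 0.4 -0.2] [0.5235 0.0754 0.052 ] [0.5139 0.0904 0.052 ]
lens [0.5262 0.0869 0.0459] [-1.1 -0.5] [-1.2  0.6] [0.5356 0.0837 0.052 ] [0.5218 0.0901 0.052 ]
tab [0.5255 0.1249 0.133 ] [-0.4 -0.2] [-0.4  0.2] [0.5301 0.1226 0.136 ] [0.5236 0.1271 0.136 ]
tin [0.4205 0.4064 0.0031] [-0. -0.] [-0.1  0. ] [0.4172 0.4099 0.    ] [0.4212 0.4047 0.    ]
oil [ 0.7406 -0.3079  0.0091] [-0.3 -0.2] [-0.2  0.1] [ 0.7352 -0.3059  0.    ] [ 0.7462 -0.3218  0.    ]
graver [ 0.4361 -0.4278 -0.0013] [1.4 1. ] [ 1.  -0.8] [ 0.4323 -0.4298  0.    ] [ 0.4375 -0.4198  0.    ]
```

View pics/zs.png

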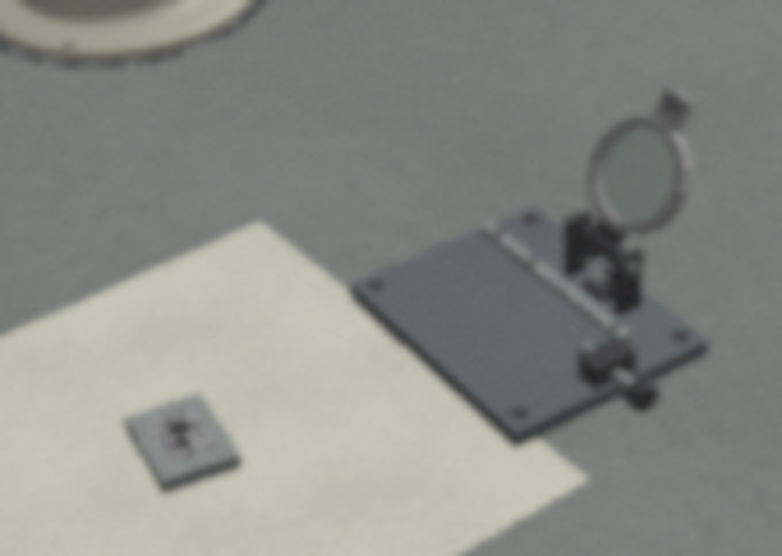

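View pics/zd.png

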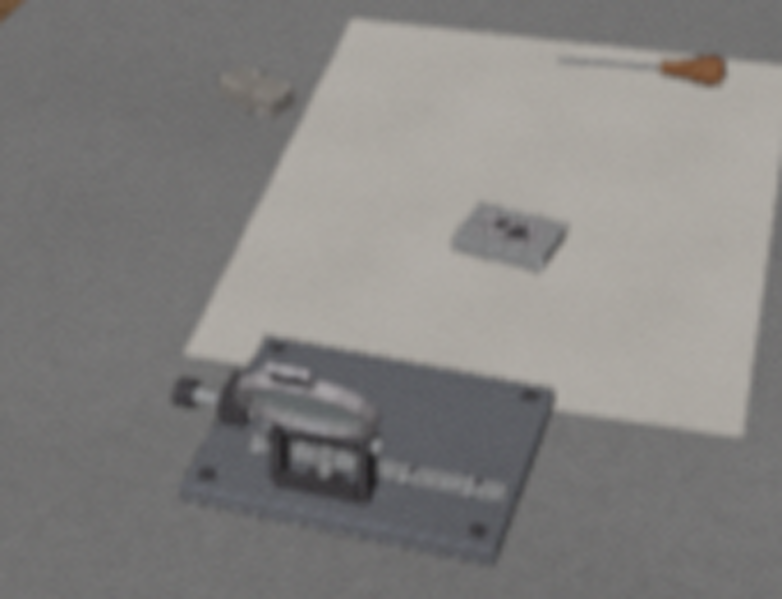

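```bash
cat > fit.py <<'E'
from h import *
from scipy.optimize import least_squares
def fit(obs,loc,z,x0,bias=True):
    # obs: list of (pic, Nx2 px); loc Nx2 ; solve x,y,yaw
    def f(v):
        r=[]
        c,s=np.cos(v[2]),np.sin(v[2])
        for p,uv in obs:
            for (lx,ly),q in zip(loc,uv):
                if q is None: continue
                r+=list(proj(p,[v[0]+c*lx-s*ly,v[1]+s*lx+c*ly,z])-np.array(q))
        return np.array(r)
    s=least_squares(f,x0); return s.x,f(s.x).reshape(-1,2).round(1)
E
python3 - <<'E'
from fit import *
a=arm.get_image("scene");b=arm.get_image("side")
za=lambda L:[np.array([180+u/4.6,150+v/4.28]) for u,v in L]
zb=lambda L:[np.array([220+u/4.6,160+v/4.28]) for u,v in L]
sl=np.array([(-90,-65),(82,-65),(82,75),(-90,75)])/1e3
A=za([(352,285),(515,434),(708,345),(535,207)]);B=zb([(553,388),(265,338),(185,492),(497,550)])
for o in ([(a,A)],[(b,B)],[(a,A),(b,B)]): 
    x,r=fit(o,sl,.014,[.525,.02,0]);print(x.round(4),r.tolist())
A=za([(124,418),(200,395),(242,460),(163,487)]);B=zb([(570,222),(477,203),(453,240),(545,262)])
# scene: left corner ... order
for o in ([(a,A)],):
  for p,q in ((a,A),(b,B)): print([atz(p,u,.012).round(4).tolist() for u in q])
E
```

```text
[0.5309 0.0239 0.0462] [[-0.8, -0.3], [-0.3, 0.7], [0.8, -0.4], [0.3, -0.3]]
[0.5229 0.0324 0.0764] [[0.8, -0.2], [-0.7, -0.4], [-1.2, -0.4], [1.0, 0.6]]
[0.5255 0.0282 0.0616] [[-0.7, -1.5], [0.6, -1.2], [0.9, -2.6], [-0.1, -1.7], [0.6, -1.1], [-0.5, -1.9], [-1.7, -2.3], [-0.2, -0.6]]
[[0.4823, -0.2094, 0.012], [0.4875, -0.1651, 0.012], [0.5497, -0.1698, 0.012], [0.5459, -0.215, 0.012]]
[[0.476, -0.2038, 0.012], [0.5365, -0.2046, 0.012], [0.5378, -0.16, 0.012], [0.4785, -0.1566, 0.012]]
```

```bash
python3 - <<'E'
from h import *
p=arm.get_image("wrist"); Rm,t=cam(p); s=arm.get_state(); T=R.from_quat(s["eef_rot"])
c=-Rm.T@t
print("cam in tool",T.inv().apply(c-s["position"]).round(4),"axis in tool",T.inv().apply(Rm[2]).round(3),"img right in tool",T.inv().apply(Rm[0]).round(3))
print(atz(p,(280,210),0).round(3), s["time_s"])
E
python3 -m jog '[[-0.021,-0.038,0.0,-7],[-0.043,-0.077,0.0,-14],[-0.064,-0.115,0.0,-21],[-0.086,-0.154,0.0,-28],[-0.107,-0.192,0.0,-35],[-0.128,-0.231,0.0,-42],[-0.15,-0.27,0.0,-50],[-0.171,-0.308,0.0,-57],[-0.193,-0.347,0.0,-63],[-0.214,-0.385,0.0,-65]]'
```

```text
cam in tool [ 1.000e-04 -6.570e-02 -1.422e-01] axis in tool [-0.     0.26   0.966] img right in tool [1.    0.001 0.   ]
[ 0.228 -0.558  0.   ] 2.05
time_s: 3.05
position: [0.5128, -0.1857, 0.2315]
eef_rot: [1.0, 0.002, 0.0, 0.0]
force: [1.2, -0.6, -0.2]
gripper_width: 1.002
```

Run:
```python
from h import *
p=arm.get_image("wrist"); save(p,"w1.png"); np.save("w1.npy",p,allow_pickle=True)
for n in ["die","stand"]: print(n,[(q["at"],q["p"],atz(p,q["at"],0)) for q in arm.pinpoint(p,n)[:1]])
o=arm.outline_of(p,"die")
if o:
    m=o[0]["region"].astype(np.uint8); c=max(cv2.findContours(m,0,2)[0],key=cv2.contourArea); r=cv2.minAreaRect(c); print(o[0]["p"],r)
    bx=cv2.boxPoints(r); X=[atz(p,u,.012) for u in bx]; print(np.round(X,4)); print(np.mean(X,0), [np.linalg.norm(X[i]-X[i-1]).round(4) for i in range(4)])
    v=X[1]-X[0]; print(np.degrees(np.arctan2(v[1],v[0])))
print(arm.get_state()["position"])
```

```text
die [([274.3, 186.2], 0.88, array([ 0.50796966, -0.18596254,  0.        ]))]
stand []
0.73 ((276.0088195800781, 187.88528442382812), (51.38665771484375, 39.95887756347656), 4.39870548248291)
[[ 0.4783 -0.2072  0.012 ]
 [ 0.4828 -0.1607  0.012 ]
 [ 0.541  -0.1651  0.012 ]
 [ 0.5384 -0.2118  0.012 ]]
[ 0.5101072  -0.18619845  0.012     ] [np.float64(0.0603), np.float64(0.0467), np.float64(0.0583), np.float64(0.0468)]
84.47845088026271
[ 0.51224349 -0.18669494  0.23116156]
```

View pics/w1.png

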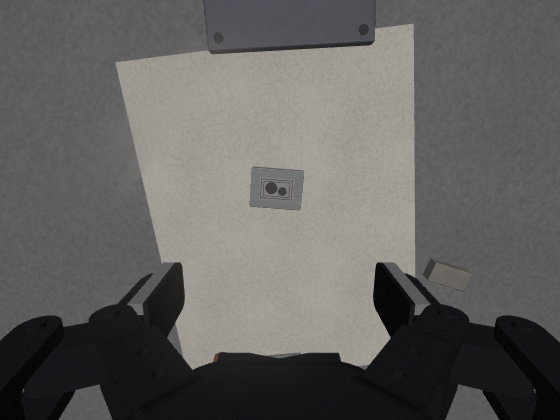

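```bash
python3 -m jog '[[-0.0025,0,0.04,4.5],[-0.0025,0,0.08,4.5],[-0.0025,0,0.12,4.5],[-0.0025,0,0.16,4.5],[-0.0025,0,0.18,4.5],[-0.0025,0,0.19,4.5],[-0.0025,0,0.19,4.5]]' 0.072 30
python3 - <<'E'
from h import *
p=arm.get_image("wrist"); save(p,"w2.png"); print(arm.pinpoint(p,"die")[:1]); s=arm.get_state(); print(s["position"],s["gripper_width"],s["force"])
q=proj(p,[s["position"][0],s["position"][1],0]);print("tcp at ground",q)
E
```

```text
time_s: 3.95
position: [0.5082, -0.1882, 0.0401]
eef_rot: [0.999, -0.04, -0.001, -0.0]
force: [-0.0, 0.0, 1.1]
gripper_width: 0.843
[{'at': [281.3, 238.1], 'p': 0.93}]
[ 0.50997539 -0.18840292  0.04291378] 0.845377458583689 [0.56080117 0.07987695 0.27798573]
tcp at ground [281.46232169 240.79789666]
```

View pics/w2.png

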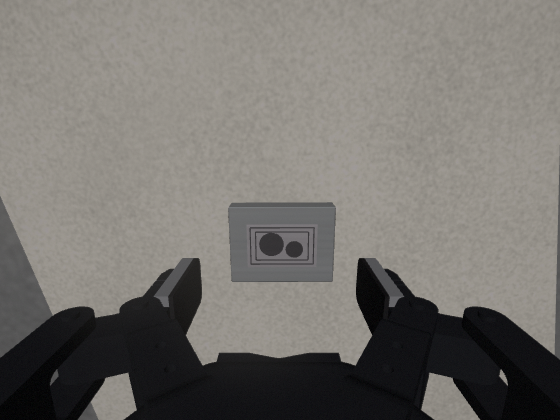

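```bash
python3 -m jog '[[0,0,0.015,0],[0,0,0.03,0],[0,0,0.036,0],[0,0,0.038,0],[0,0,0.038,0]]' 0.068; python3 -m jog '[[0,0,0.002,0],[0,0,0.003,0],[0,0,0.004,0],[0,0,0.005,0],[0,0,0.005,0]]'
```

```text
time_s: 4.55
position: [0.5092, -0.1872, 0.0027]
eef_rot: [0.999, -0.039, -0.001, -0.0]
force: [1.3, -0.9, 0.4]
gripper_width: 0.797
time_s: 5.05
position: [0.5094, -0.1874, -0.0018]
eef_rot: [0.999, -0.039, -0.0, -0.0]
force: [0.5, 0.6, 0.5]
gripper_width: 0.793
```

```bash
python3 -m jog '[[0,0,0.001,0],[0,0,0.002,0],[0,0,0.003,0],[0,0,0.003,0]]'; python3 -c "
from h import *
p=arm.get_image('wrist'); save(p,'w3.png')"
```

```text
time_s: 5.45
position: [0.5093, -0.1873, -0.005]
eef_rot: [0.999, -0.04, -0.0, -0.0]
force: [-0.2, -0.3, -0.6]
gripper_width: 0.796
```

View pics/w3.png

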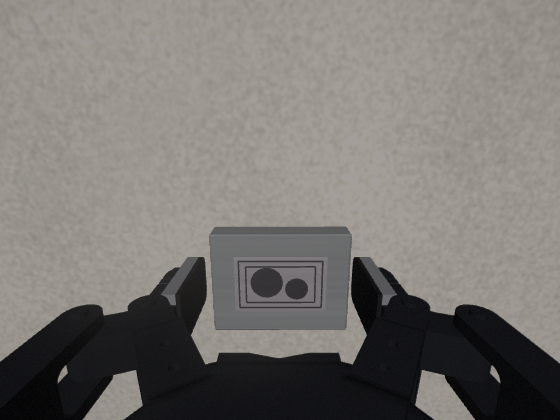

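```bash
python3 -m jog '[[0,0,0,0],[0,0,0,0],[0,0,0,0],[0,0,0,0]]' 0.05 35; python3 -m jog '[[0,0,-0.01,0],[0,0,-0.03,0],[0,0,-0.06,0],[0,0,-0.1,0],[0,0,-0.13,0],[0,0,-0.15,0],[0,0,-0.15,0]]'
python3 - <<'E'
from h import *
p=arm.get_image("wrist"); save(p,"w4.png"); print(proj(p,[.53,.03,.014]))
a=arm.get_image("scene");save(a,"s4.png")
E
```

```text
time_s: 5.9
position: [0.5098, -0.1875, -0.0044]
eef_rot: [0.999, -0.04, 0.0, 0.0]
force: [0.9, -0.4, 2.2]
gripper_width: 0.692
time_s: 6.6
position: [0.5105, -0.1879, 0.1491]
eef_rot: [0.999, -0.04, 0.002, 0.001]
force: [-0.4, -0.1, -2.6]
gripper_width: 0.69
[280.35607508 -92.83600328]
```

View pics/w4.png

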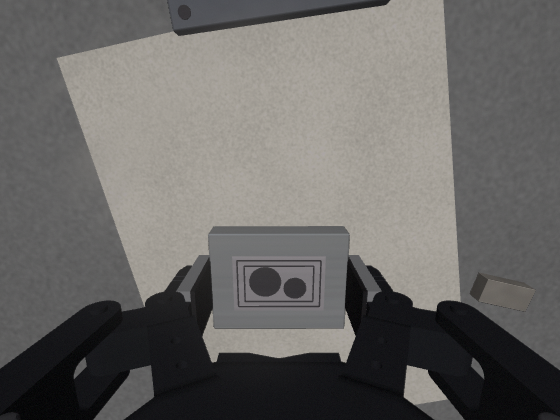

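```bash
python3 -m jog '[[-0.003,-0.03,-0.03,0],[-0.0055,-0.07,-0.06,-4],[-0.0085,-0.11,-0.09,-8.5],[-0.0115,-0.14,-0.1,-8.5],[-0.0115,-0.1475,-0.1,-8.5],[-0.0115,-0.1475,-0.1,-8.5]]'
python3 - <<'E'
from h import *
p=arm.get_image("wrist"); save(p,"w5.png"); np.save("w5.npy",p,allow_pickle=True)
for n in ["stand","rail","stop_block","hinge","tab","lens"]: 
    print(n,[(np.round(q["at"],1),round(q["p"],2)) for q in arm.pinpoint(p,n)[:2]])
print(arm.get_state()["position"])
E
```

```text
time_s: 7.3
position: [0.5092, -0.0385, 0.2431]
eef_rot: [0.999, 0.036, -0.002, -0.0]
force: [-0.1, -0.3, -2.2]
gripper_width: 0.687
stand [(array([299.5, 126.9]), 0.91)]
rail [(array([298.6, 103.9]), 0.91)]
stop_block [(array([354.8, 125.2]), 0.7)]
hinge [(array([307.6,  71.1]), 0.65)]
tab []
lens [(array([314.1,  74.8]), 0.77)]
[ 0.50947628 -0.04040048  0.2444927 ]
```

View pics/w5.png

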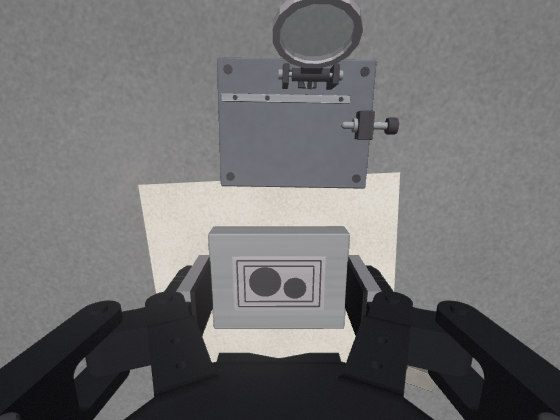

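Run:
```python
from h import *
p=np.load("w5.npy",allow_pickle=True).item()
z=p["image"][45:200,205:405]; cv2.imwrite("pics/w5z.png",cv2.cvtColor(cv2.resize(z,None,fx=3.8,fy=3.8,interpolation=cv2.INTER_CUBIC),cv2.COLOR_RGB2BGR))
```

```text
(no output)
```

View pics/w5z.png

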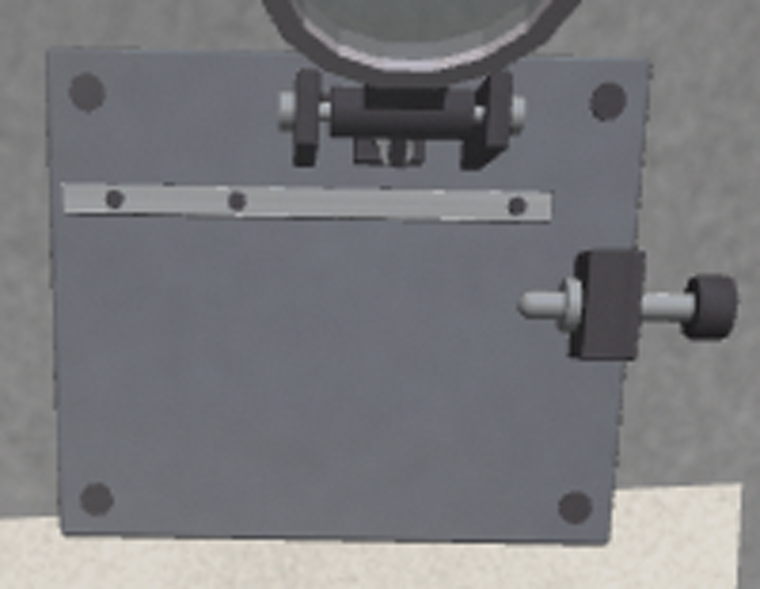

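Run:
```python
from fit import *
p=np.load("w5.npy",allow_pickle=True).item()
Z=lambda u,v:np.array([205+(u+.5)/3.8-.5,45+(v+.5)/3.8-.5])
loc=np.array([(-90,75),(82,75),(82,-65),(-90,-65)])/1e3
x,r=fit([(p,[Z(48,48),Z(648,60),Z(607,540),Z(63,531)])],loc,.014,[.525,.03,.05]);print(x.round(4),r.tolist())
x2,r=fit([(p,[Z(64,213),Z(552,221)])],np.array([(-85,30),(55,30)])/1e3,.020,[.525,.03,.05]);print(x2.round(4),r.tolist())
t=atz(p,Z(518,305),.02)
c,s=np.cos(x[2]),np.sin(x[2]);d=t[:2]-x[:2];print("tip stand",c*d[0]+s*d[1],-s*d[0]+c*d[1])
# die in grasp: top corners in image (209,234)?(349,234),(345,328),(214,328)
q=arm.get_state();T=R.from_quat(q["eef_rot"]);print(q["position"],T.as_euler("xyz",degrees=True))
yaw=np.arctan2(T.apply([1,0,0])[1],T.apply([1,0,0])[0]);print("tool yaw",yaw)
zt=q["position"][2]+.0045+.012
for u in [(210,236),(348,236),(345,328),(215,328)]:
    X=atz(p,u,zt);print(T.inv().apply(X-q["position"]).round(4))
```

```text
[0.5257 0.0271 0.0539] [[-1.3, -1.0], [1.6, -1.3], [0.9, 1.6], [-1.2, 1.5]]
[0.5263 0.027  0.055 ] [[-0.1, 0.0], [0.1, 0.0]]
tip stand 0.047201149721189446 0.006655515410731491
[ 0.50947628 -0.04040048  0.2444927 ] [-1.79993190e+02  7.57391862e-02  3.87573640e+00]
tool yaw 0.06764436113677985
[-0.0285 -0.0247 -0.0165]
[ 0.0285 -0.025  -0.0165]
[ 0.0298  0.0186 -0.0165]
[-0.0286  0.0189 -0.0165]
```

```bash
python3 -m jog '[[-0.006,-0.03,0.02,0.75],[-0.0111,-0.0579,0.05,0.75],[-0.0111,-0.0579,0.09,0.75],[-0.0111,-0.0579,0.13,0.75],[-0.0111,-0.0579,0.17,0.75],[-0.0111,-0.0579,0.2,0.75],[-0.0111,-0.0579,0.21,0.75],[-0.0111,-0.0579,0.21,0.75]]'
python3 - <<'E'
from h import *
p=arm.get_image("wrist"); save(p,"w6.png");s=arm.get_image("scene"); z=s["image"][140:280,200:370]; cv2.imwrite("pics/s6.png",cv2.cvtColor(cv2.resize(z,None,fx=4.3,fy=4.3,interpolation=cv2.INTER_CUBIC),cv2.COLOR_RGB2BGR))
print(arm.get_state()["position"])
E
```

```text
time_s: 8.45
position: [0.4935, 0.0172, 0.0338]
eef_rot: [1.0, 0.028, -0.002, -0.0]
force: [0.2, -0.7, -3.2]
gripper_width: 0.685
[0.49569455 0.01725296 0.03719792]
```

View pics/w6.png

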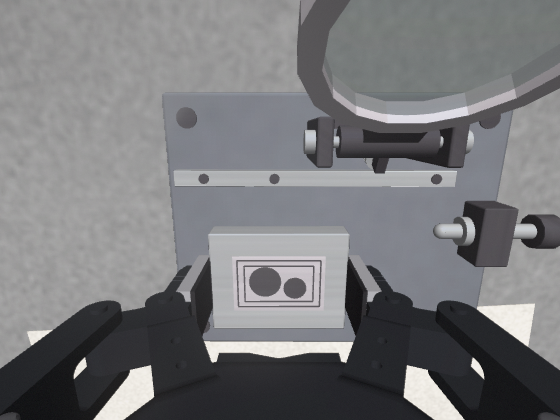

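View pics/s6.png

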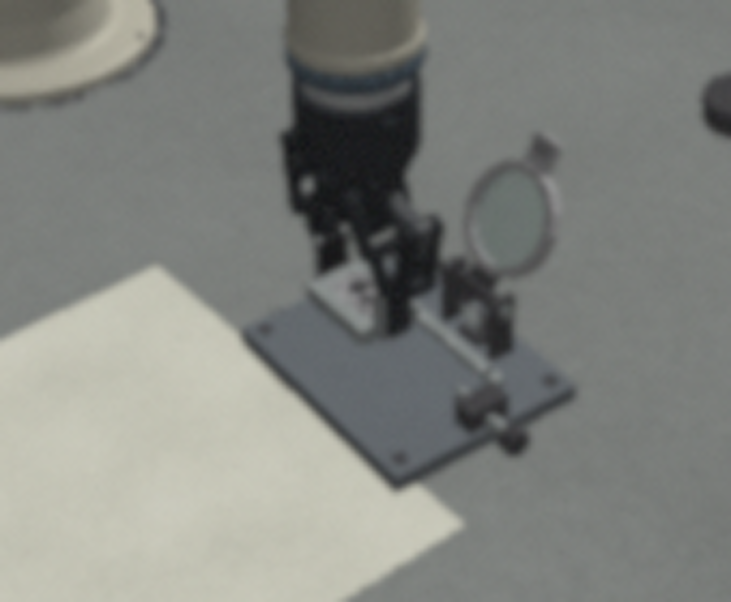

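```bash
python3 -m jog '[[0,0,0.01,0],[0,0,0.018,0],[0,0,0.021,0],[0,0,0.022,0],[0,0,0.022,0]]';python3 -m jog '[[0,0,0.0005,0],[0,0,0.001,0],[0,0,0.001,0]]';python3 -m jog '[[0,0,0.0005,0],[0,0,0.001,0],[0,0,0.001,0]]'
```

```text
time_s: 9.05
position: [0.4945, 0.0175, 0.0132]
eef_rot: [1.0, 0.028, -0.0, 0.0]
force: [-0.7, -0.2, -3.1]
gripper_width: 0.689
time_s: 9.35
position: [0.4947, 0.0175, 0.0125]
eef_rot: [1.0, 0.028, 0.0, 0.0]
force: [1.0, 0.2, -2.3]
gripper_width: 0.691
time_s: 9.65
position: [0.4945, 0.0175, 0.0112]
eef_rot: [1.0, 0.028, -0.0, -0.0]
force: [-0.8, -1.5, -3.2]
gripper_width: 0.692
```

```bash
python3 -m jog '[[0,0,0.0005,0],[0,0,0.001,0],[0,0,0.001,0]]'; python3 -m jog '[[0,0,0.0005,0],[0,0,0.0005,0]]'; python3 -m jog '[[0,0,0.0005,0],[0,0,0.0005,0]]'
```

```text
time_s: 9.95
position: [0.4945, 0.0175, 0.0102]
eef_rot: [1.0, 0.028, -0.0, -0.0]
force: [0.0, -0.3, -4.0]
gripper_width: 0.692
time_s: 10.15
position: [0.4945, 0.0175, 0.0097]
eef_rot: [1.0, 0.028, -0.0, -0.0]
force: [0.6, 0.2, -3.4]
gripper_width: 0.688
time_s: 10.35
position: [0.4946, 0.0175, 0.0097]
eef_rot: [1.0, 0.028, 0.0, -0.0]
force: [-2.2, -0.7, -0.5]
gripper_width: 0.689
```

```bash
python3 -m jog '[[0,-0.001,0,0],[0,-0.0025,0,0],[0,-0.004,0,0],[0,-0.0055,0,0],[0,-0.007,0,0],[0,-0.008,0,0],[0,-0.008,0,0]]' - 20;python3 -m jog '[[0,-0.0005,0,0],[0,-0.001,0,0]]'
```

```text
time_s: 11.05
position: [0.4944, 0.0255, 0.0096]
eef_rot: [1.0, 0.028, 0.0, 0.0]
force: [0.3, -2.5, 1.8]
gripper_width: 0.689
time_s: 11.25
position: [0.4944, 0.0263, 0.0096]
eef_rot: [1.0, 0.028, 0.0, 0.0]
force: [0.0, -4.0, 2.6]
gripper_width: 0.691
```

```bash
python3 -m jog '[[0,-0.0005,-0.0003,0],[0,-0.001,-0.0003,0]]';python3 -m jog '[[0,-0.0005,0,0],[0,-0.001,0,0]]';python3 -m jog '[[0,-0.0005,0,0],[0,-0.0005,0,0]]'; python3 -c "
from h import *
p=arm.get_image('wrist'); save(p,'w7.png')"
```

```text
time_s: 11.45
position: [0.4941, 0.0276, 0.0096]
eef_rot: [1.0, 0.028, 0.0, -0.0]
force: [-0.5, -4.0, 2.2]
gripper_width: 0.687
time_s: 11.65
position: [0.494, 0.0285, 0.0096]
eef_rot: [1.0, 0.028, 0.0, 0.0]
force: [0.2, -3.5, 3.0]
gripper_width: 0.69
time_s: 11.85
position: [0.4939, 0.0291, 0.0096]
eef_rot: [1.0, 0.028, 0.0, -0.0]
force: [0.6, -3.0, 3.2]
gripper_width: 0.693
```

View pics/w7.png

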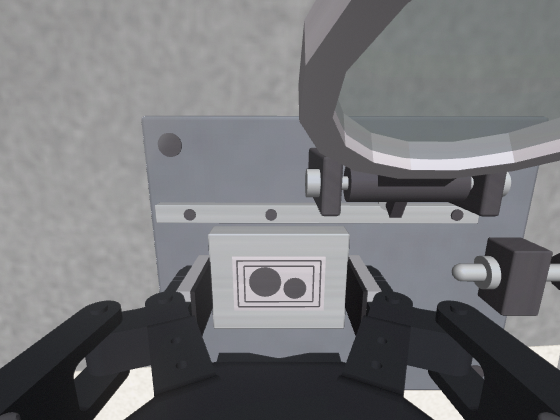

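```bash
for i in 1 2 3; do python3 -m jog '[[0,-0.0005,0,0],[0,-0.001,0,0]]' | grep -E "posi|force"; done
```

```text
position: [0.4939, 0.03, 0.0096]
force: [0.4, -4.1, 2.7]
position: [0.4938, 0.031, 0.0096]
force: [0.3, -3.2, 4.0]
position: [0.4938, 0.0318, 0.0097]
force: [-0.5, -5.4, 2.7]
```

```bash
for i in 1 2 ; do python3 -m jog '[[0,-0.0003,0,0],[0,-0.0005,0,0]]' | grep -E "posi|force"; done;  python3 -c "
from h import *
p=arm.get_image('wrist'); cv2.imwrite('pics/w8.png',cv2.cvtColor(cv2.resize(p['image'][180:350,130:400],None,fx=2.9,fy=2.9),cv2.COLOR_RGB2BGR))"
```

```text
position: [0.4938, 0.0318, 0.0096]
force: [0.0, -7.3, 2.9]
position: [0.4938, 0.0319, 0.0096]
force: [0.1, -9.4, 2.7]
```

View pics/w8.png

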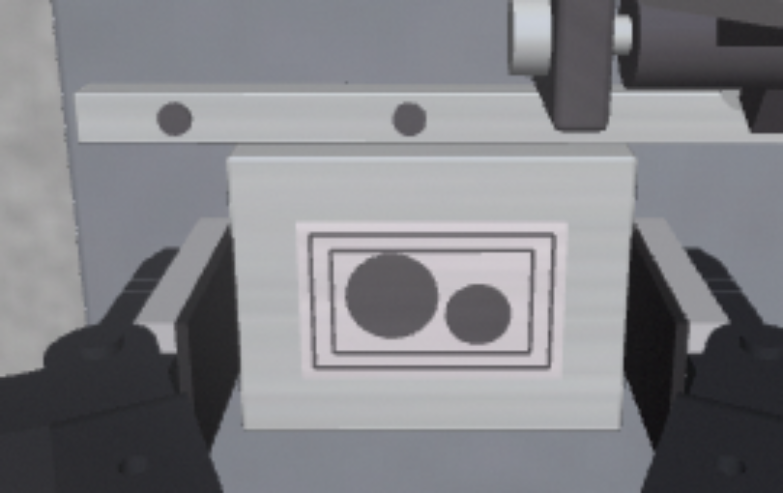

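```bash
python3 -m jog '[[0,0.001,0,0],[0,0.001,0,0]]' | grep force; python3 -m jog '[[0,0,0,0],[0,0,0,0],[0,0,0,0]]' 0.068 | grep -E "for|wid"; python3 -m jog '[[0,0,-0.01,0],[0,0,-0.03,0],[0,0,-0.04,0],[-0.02,-0.002,-0.04,0],[-0.055,-0.003,-0.04,0],[-0.055,-0.003,-0.04,0],[-0.055,-0.003,-0.04,0]]'; python3 -m jog '[[0,0,0,0],[0,0,0,0],[0,0,0,0],[0,0,0,0]]' 0; python3 -c "
from h import *
p=arm.get_image('wrist'); save(p,'w9.png')"
```

```text
force: [0.0, -5.2, 3.3]
force: [-0.3, -0.6, 0.1]
gripper_width: 0.793
time_s: 14.15
position: [0.4389, 0.032, 0.0502]
eef_rot: [1.0, 0.028, 0.001, -0.0]
force: [-0.3, 0.4, 0.7]
gripper_width: 0.798
time_s: 14.55
position: [0.439, 0.0319, 0.0495]
eef_rot: [1.0, 0.028, -0.0, -0.0]
force: [0.4, -0.1, 0.4]
gripper_width: 0.112
```

View pics/w9.png

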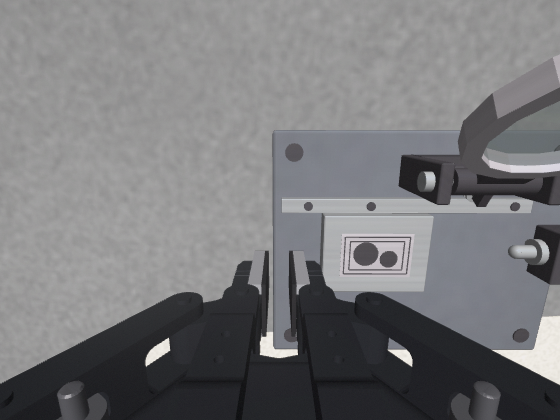

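```bash
python3 -m jog '[[0,0.002,0.01,0],[0,0.002,0.02,0],[0,0.002,0.028,0],[0,0.002,0.0315,0],[0,0.002,0.0315,0]]' ; python3 -c "
from h import *
p=arm.get_image('wrist'); save(p,'w10.png')"
```

```text
time_s: 15.1
position: [0.4381, 0.0299, 0.017]
eef_rot: [1.0, 0.028, -0.001, -0.0]
force: [-0.4, 1.0, 0.1]
gripper_width: -0.003
```

View pics/w10.png

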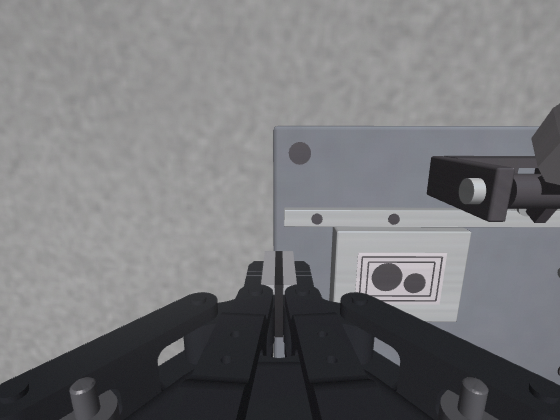

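```bash
python3 -m jog '[[0.003,0,0,0],[0.006,0,0,0],[0.008,0,0,0],[0.009,0,0,0],[0.010,0,0,0],[0.011,0,0,0],[0.012,0,0,0],[0.013,0,0,0]]'|grep -E "pos|for"; python3 -m jog '[[0.001,0,0,0],[0.002,0,0,0],[0.003,0,0,0],[0.004,0,0,0],[0.005,0,0,0]]'|grep -E "pos|for"; python3 -m jog '[[0.001,0,0,0],[0.002,0,0,0],[0.003,0,0,0],[0.004,0,0,0],[0.005,0,0,0]]'|grep -E "pos|for"
```

```text
position: [0.4517, 0.0307, 0.018]
force: [-2.0, -0.9, 0.1]
position: [0.4568, 0.0309, 0.018]
force: [-2.7, 0.4, 0.2]
position: [0.4618, 0.0312, 0.018]
force: [-2.3, -0.2, -0.5]
```

```bash
python3 -m jog '[[0.0015,0,0,0],[0.0035,0,0,0],[0.0055,0,0,0],[0.0075,0,0,0],[0.0095,0,0,0],[0.0115,0,0,0],[0.0135,0,0,0],[0.0155,0,0,0],[0.0175,0,0,0],[0.019,0,0,0]]'|grep -E "pos|for"; python3 -m jog '[[0.001,0,0,0],[0.002,0,0,0]]'|grep -E "pos|for"
python3 - <<'E'
from h import *
p=arm.get_image('wrist'); save(p,'w11.png')
E
```

```text
position: [0.4809, 0.0323, 0.0181]
force: [-2.0, -0.6, 0.2]
position: [0.4828, 0.0324, 0.0181]
force: [-1.0, -0.7, 0.4]
```

View pics/w11.png

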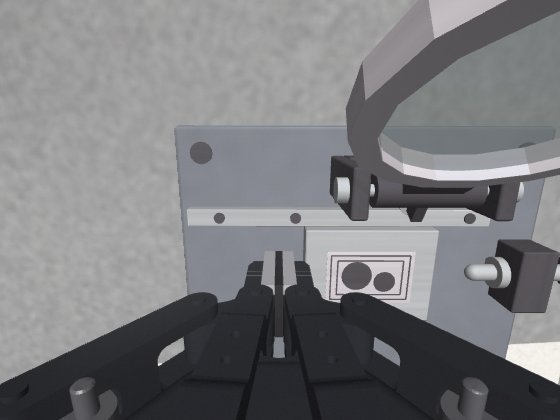

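```bash
python3 -m jog '[[0.001,0,0,0],[0.002,0,0,0],[0.0035,0,0,0],[0.005,0,0,0],[0.0065,0,0,0],[0.0075,0,0,0],[0.0085,0,0,0]]'|grep -E "pos|for"; for i in 1 2 3; do python3 -m jog '[[0.0005,0,0,0],[0.001,0,0,0]]'|grep -E "pos|for";done
```

```text
position: [0.4913, 0.0328, 0.0181]
force: [-2.6, -0.4, -1.7]
position: [0.4922, 0.0329, 0.0181]
force: [-3.4, -0.2, -0.3]
position: [0.4932, 0.033, 0.0181]
force: [-1.9, -0.9, -0.8]
position: [0.4942, 0.033, 0.0181]
force: [-1.5, -0.7, 0.4]
```

```bash
for i in 1 2 3 4; do python3 -m jog '[[0.0005,0,0,0],[0.001,0,0,0]]'|grep -E "pos|for";done
```

```text
position: [0.4952, 0.0331, 0.0181]
force: [-1.8, -0.1, -0.5]
position: [0.4962, 0.0331, 0.0181]
force: [-3.2, -0.3, -0.2]
position: [0.4972, 0.0332, 0.0181]
force: [-2.5, -0.7, -0.2]
position: [0.4982, 0.0332, 0.0181]
force: [-1.5, -0.5, -0.4]
```

```bash
for i in 1 2; do python3 -m jog '[[0.0005,0,0,0],[0.001,0,0,0]]'|grep -E "pos|for";done;python3 - <<'E'
from h import *
p=arm.get_image('wrist'); save(p,'w12.png')
E
```

```text
position: [0.4992, 0.0333, 0.0181]
force: [-2.0, -0.8, 0.3]
position: [0.5002, 0.0333, 0.0181]
force: [-3.1, -0.9, -1.3]
```

View pics/w12.png

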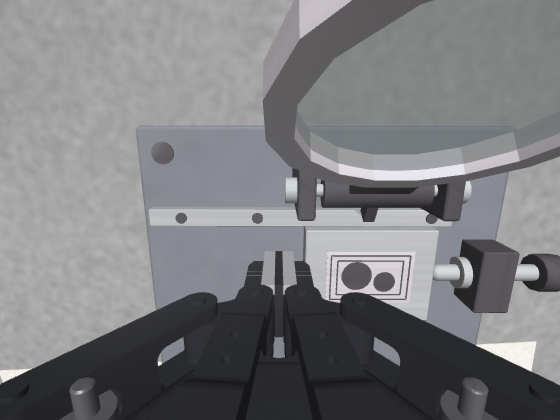

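Nearly touching: the tip is at column about 434 and the die's end at about 436. I'll go on in small steps.

```bash
for i in 1 2 3; do python3 -m jog '[[0.0004,0,0,0],[0.0008,0,0,0]]'|grep -E "pos|for";done
```

```text
position: [0.5009, 0.0334, 0.018]
force: [-3.0, -0.5, -0.1]
position: [0.5012, 0.0334, 0.018]
force: [-5.8, -1.1, 1.5]
position: [0.5014, 0.0334, 0.0179]
force: [-8.3, -1.7, 2.9]
```

```bash
python3 -m jog '[[-0.001,0,0,0],[-0.003,0,0,0],[-0.01,0,0,0],[-0.03,0,0,0],[-0.05,0,0,0],[-0.05,0.01,-0.04,0],[-0.05,0.03,-0.08,0],[-0.05,0.06,-0.12,0],[-0.05,0.06,-0.12,0]]';python3 - <<'E'
from h import *
p=arm.get_image('wrist'); save(p,'w13.png'); np.save("w13.npy",p,allow_pickle=True)
E
```

```text
time_s: 22.25
position: [0.459, -0.0319, 0.1454]
eef_rot: [1.0, 0.027, 0.006, 0.002]
force: [-0.1, 0.6, 0.3]
gripper_width: 0.002
```

View pics/w13.png

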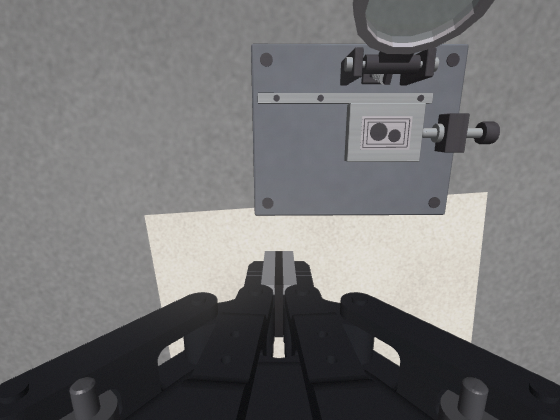

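```bash
python3 -m jog '[[0,0,-0.045,0],[0.01,-0.02,-0.09,0],[0.03,-0.06,-0.115,0],[0.05,-0.1,-0.115,0],[0.065,-0.14,-0.115,0],[0.0787,-0.18,-0.115,0],[0.0787,-0.193,-0.08,0],[0.0787,-0.193,-0.045,0],[0.0787,-0.193,-0.045,0]]';python3 - <<'E'
from h import *
p=arm.get_image('wrist'); save(p,'w14.png')
a=arm.get_image('scene'); b=arm.get_image('side')
z=a["image"][100:260,240:400]; y=b["image"][180:340,210:370]
cv2.imwrite("pics/sb14.png",cv2.cvtColor(cv2.resize(np.hstack([z,y]),None,fx=2.5,fy=2.5,interpolation=cv2.INTER_CUBIC),cv2.COLOR_RGB2BGR))
A=arm.pinpoint(a,"tab")[:1];B=arm.pinpoint(b,"tab")[:1];print(A,B)
s=arm.get_state();print(s["position"])
if A and B: print(tri([(a,A[0]["at"]),(b,B[0]["at"])]))
W=arm.pinpoint(p,"tab")[:1];print(W)
if W: print(atz(p,W[0]["at"],.136))
st=lambda x,y,z:[.526+x*np.cos(.0545)-y*np.sin(.0545),.027+x*np.sin(.0545)+y*np.cos(.0545),z]
X=st(.008,.1015,.136);print(X,proj(a,X),proj(b,X),proj(p,X))
E
```

```text
time_s: 23.2
position: [0.5205, 0.1685, 0.1753]
eef_rot: [1.0, 0.029, -0.006, 0.001]
force: [0.4, -0.5, -1.0]
gripper_width: 0.005
[{'at': [327.6, 177.1], 'p': 0.66}] [{'at': [285.3, 245.4], 'p': 0.56}]
[0.5246547  0.16784775 0.18577532]
[0.52990674 0.12479489 0.13325741]
[]
[np.float64(0.5284591099805787), np.float64(0.12878508131402863), 0.136] [326.53796655 174.56163354] [282.82377236 246.86957871] [288.05783791 300.25460293]
```

View pics/w14.png

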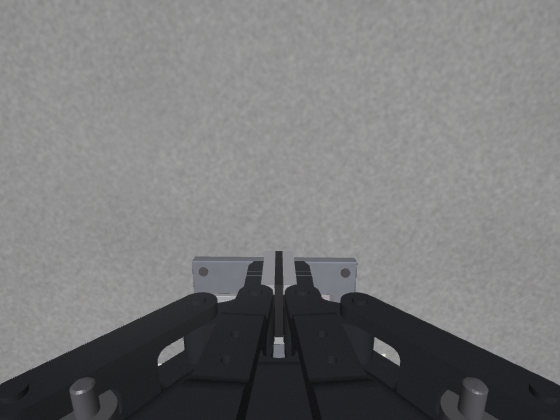

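View pics/sb14.png

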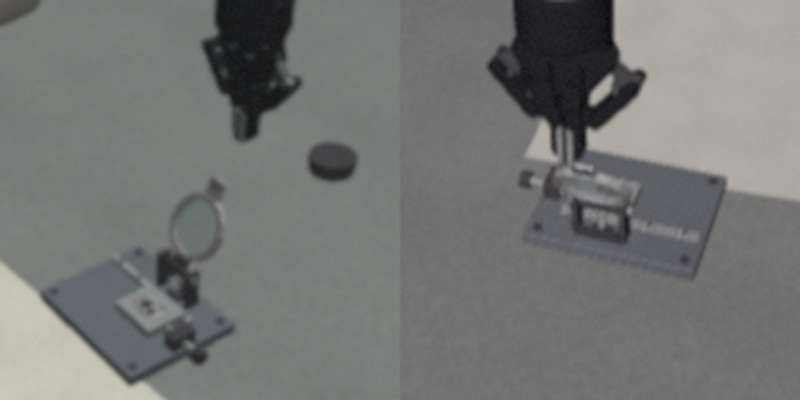

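```bash
python3 -m jog '[[0.0015,0,0.015,0],[0.0015,0,0.03,0],[0.0015,0,0.045,0],[0.0015,0,0.05,0],[0.0015,-0.0,0.05,0],[0.0015,0.0,0.05,0]]'
cat > st.py <<'E'
from h import *
s=arm.get_state();p=s["position"];d=p[:2]-[.526,.027];c,n=np.cos(.0545),np.sin(.0545)
print("stand mm",((c*d[0]+n*d[1])*1e3).round(1),((-n*d[0]+c*d[1])*1e3).round(1),(p[2]*1e3).round(1))
E
python3 st.py
```

```text
time_s: 24.1
position: [0.5253, 0.168, 0.1331]
eef_rot: [1.0, 0.028, -0.0, -0.0]
force: [-0.1, 0.1, 0.1]
gripper_width: -0.001
stand mm 7.0 140.8 133.1
```

```bash
python3 -m jog '[[0,0.004,0,0],[0,0.008,0,0],[0,0.012,0,0],[0,0.014,0,0],[0,0.015,0,0],[0,0.015,0,0]]'|grep -E "for"; for i in 1 2 3; do python3 -m jog '[[0,0.001,0,0],[0,0.002,0,0]]'|grep -E "for|posi";done; python3 st.py
```

```text
force: [0.8, 0.2, 0.2]
position: [0.5262, 0.151, 0.133]
force: [0.2, 0.9, -0.0]
position: [0.5263, 0.149, 0.1331]
force: [-0.1, -0.3, 0.2]
position: [0.5265, 0.1469, 0.1331]
force: [-0.5, -0.2, -0.0]
stand mm 7.0 119.7 133.1
```

```bash
for i in 1 2 3; do python3 -m jog '[[0,0.0005,0,0],[0,0.001,0,0]]'|grep -E "for|posi";done; python3 st.py
python3 - <<'E'
from h import *
a=arm.get_image('scene'); b=arm.get_image('side')
z=a["image"][100:260,240:400]; y=b["image"][180:340,210:370]
cv2.imwrite("pics/sb15.png",cv2.cvtColor(cv2.resize(np.hstack([z,y]),None,fx=2.5,fy=2.5,interpolation=cv2.INTER_CUBIC),cv2.COLOR_RGB2BGR))
E
```

```text
position: [0.5265, 0.1462, 0.1331]
force: [0.5, 2.0, -0.2]
position: [0.5265, 0.1459, 0.1331]
force: [-0.0, 4.7, 0.7]
position: [0.5266, 0.1451, 0.1335]
force: [-1.1, 7.1, 1.9]
stand mm 7.0 117.9 133.5
```

View pics/sb15.png

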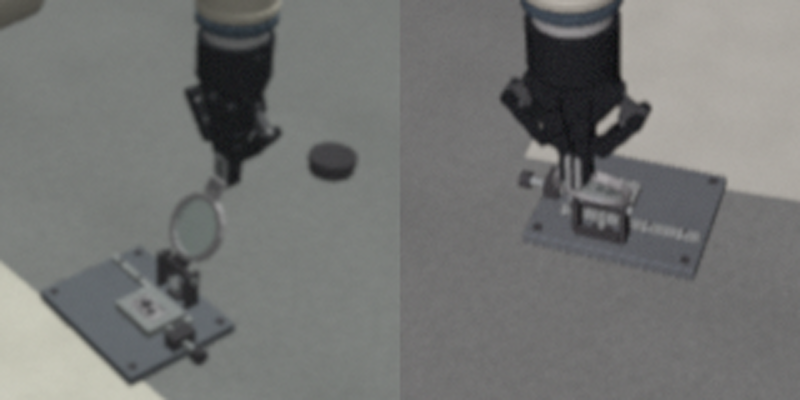

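```bash
python3 -m jog '[[0,0.001,-0.0012,0],[0,0.0025,-0.0023,0],[0,0.004,-0.003,0],[0,0.0055,-0.0038,0],[0,0.0069,-0.0044,0]]'|grep -E "for|posi"; python3 st.py
```

```text
position: [0.527, 0.1373, 0.1378]
force: [-1.1, 5.4, 0.4]
stand mm 7.0 110.1 137.8
```

```bash
python3 -m jog '[[0,0.002,-0.001,0],[0,0.004,-0.002,0],[0,0.006,-0.0028,0],[0,0.0084,-0.0038,0]]'|grep -E "for|posi"; python3 st.py;  python3 -m jog '[[0,0.002,-0.0008,0],[0,0.0045,-0.0016,0],[0,0.0065,-0.0023,0],[0,0.0088,-0.003,0]]'|grep -E "for|posi"; python3 st.py
```

```text
position: [0.5275, 0.1287, 0.1415]
force: [-0.6, 4.2, 1.7]
stand mm 7.0 101.5 141.5
position: [0.528, 0.1198, 0.1444]
force: [-0.8, 4.6, 0.8]
stand mm 7.0 92.5 144.4
```

```bash
python3 -m jog '[[0,0.0022,-0.0006,0],[0,0.0045,-0.0011,0],[0,0.0068,-0.0016,0],[0,0.0091,-0.0021,0],[0,0.0114,-0.0025,0],[0,0.0137,-0.0029,0],[0,0.016,-0.0032,0],[0,0.0183,-0.0035,0]]'|grep -E "for|posi"; python3 st.py;python3 - <<'E'
from h import *
a=arm.get_image('scene'); b=arm.get_image('side')
z=a["image"][100:260,240:400]; y=b["image"][180:340,210:370]
cv2.imwrite("pics/sb16.png",cv2.cvtColor(cv2.resize(np.hstack([z,y]),None,fx=2.5,fy=2.5,interpolation=cv2.INTER_CUBIC),cv2.COLOR_RGB2BGR))
E
```

```text
position: [0.529, 0.1014, 0.1479]
force: [-1.1, 3.8, 1.7]
stand mm 7.1 74.1 147.9
```

View pics/sb16.png

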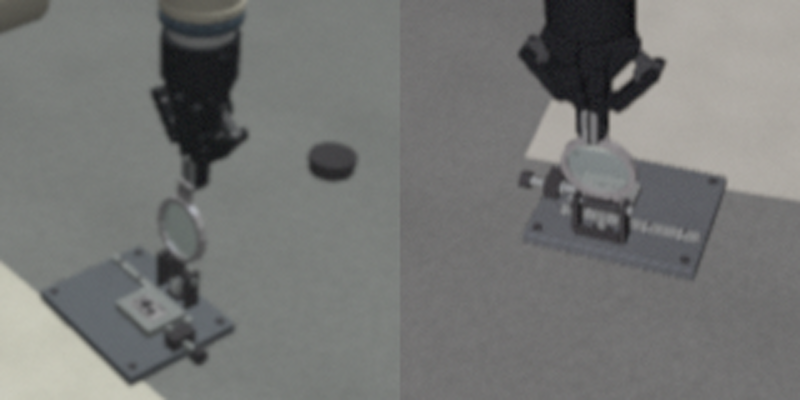

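```bash
python3 -m jog '[[0,0.002,-0.0002,0],[0,0.0045,-0.0004,0],[0,0.0065,-0.0006,0],[0,0.0085,-0.0007,0],[0,0.0105,-0.0007,0],[0,0.0127,-0.0006,0],[0,0.0148,-0.0006,0],[0,0.0168,-0.0005,0]]'|grep -E "for|posi"; python3 st.py; python3 -m jog '[[0,0.002,0.0002,0],[0,0.0042,0.0004,0],[0,0.0063,0.0006,0],[0,0.0083,0.0009,0]]'|grep -E "for|posi"; python3 st.py
```

```text
position: [0.5299, 0.0846, 0.1482]
force: [-1.5, 3.3, 1.8]
stand mm 7.1 57.3 148.2
position: [0.5304, 0.0763, 0.1473]
force: [-1.5, 3.3, 1.5]
stand mm 7.1 49.0 147.3
```

```bash
python3 -m jog '[[0,0.002,0.0003,0],[0,0.0042,0.0007,0],[0,0.0063,0.0012,0],[0,0.0084,0.0017,0],[0,0.0104,0.0022,0],[0,0.0125,0.0028,0],[0,0.0145,0.0034,0],[0,0.0165,0.0041,0]]'|grep -E "for|posi"; python3 st.py
python3 - <<'E'
from h import *
a=arm.get_image('scene'); b=arm.get_image('side')
z=a["image"][100:260,240:400]; y=b["image"][180:340,210:370]
cv2.imwrite("pics/sb17.png",cv2.cvtColor(cv2.resize(np.hstack([z,y]),None,fx=2.5,fy=2.5,interpolation=cv2.INTER_CUBIC),cv2.COLOR_RGB2BGR))
E
```

```text
position: [0.5314, 0.0599, 0.1432]
force: [-1.6, 1.8, 1.4]
stand mm 7.1 32.5 143.2
```

View pics/sb17.png

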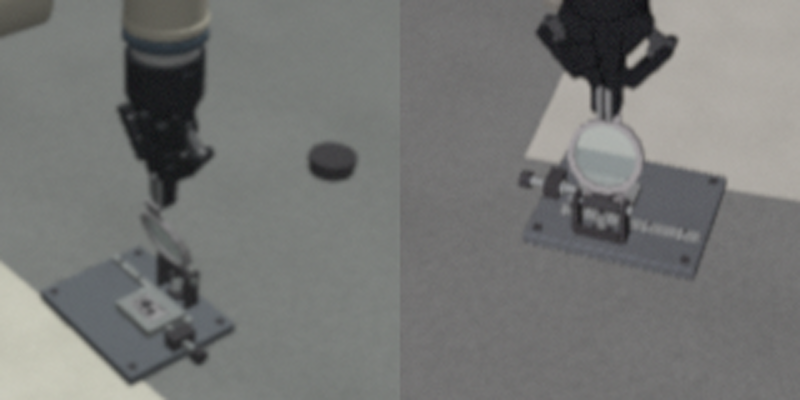

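```bash
python3 -m jog '[[0,0.002,0.0007,0],[0,0.004,0.0014,0],[0,0.006,0.0022,0],[0,0.008,0.0031,0],[0,0.0095,0.0038,0],[0,0.011,0.0045,0]]'|grep -E "for|posi"
python3 - <<'E'
from h import *
a=arm.get_image('scene'); b=arm.get_image('side')
z=a["image"][100:260,240:400]; y=b["image"][180:340,210:370]
cv2.imwrite("pics/sb18.png",cv2.cvtColor(cv2.resize(np.hstack([z,y]),None,fx=2.5,fy=2.5,interpolation=cv2.INTER_CUBIC),cv2.COLOR_RGB2BGR))
E
```

```text
position: [0.5319, 0.0489, 0.1386]
force: [0.2, 1.2, 0.2]
```

View pics/sb18.png

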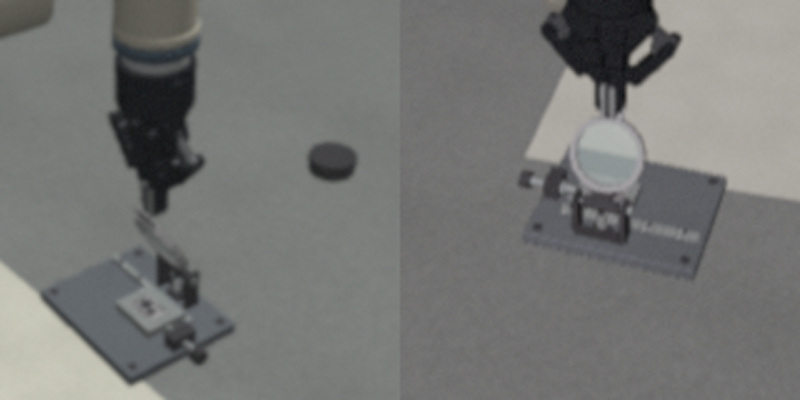

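```bash
python3 -m jog '[[0,0.0015,0.0007,0],[0,0.003,0.0015,0],[0,0.0045,0.0023,0],[0,0.0045,0.0023,0],[0,0.0045,0.0023,0]]'|grep -E "for|posi"
python3 - <<'E'
from h import *
a=arm.get_image('scene'); b=arm.get_image('side')
z=a["image"][100:260,240:400]; y=b["image"][180:340,210:370]
cv2.imwrite("pics/sb19.png",cv2.cvtColor(cv2.resize(np.hstack([z,y]),None,fx=2.5,fy=2.5,interpolation=cv2.INTER_CUBIC),cv2.COLOR_RGB2BGR))
E
```

```text
position: [0.5322, 0.0446, 0.1364]
force: [1.0, -0.1, 0.1]
```

View pics/sb19.png

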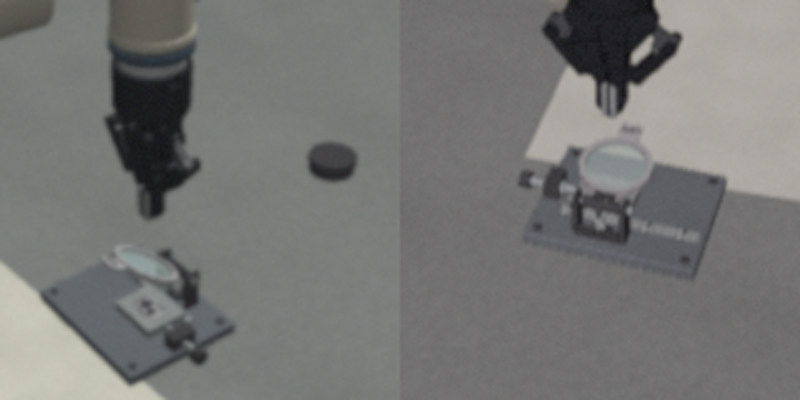

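```bash
python3 -m jog '[[0,0,-0.03,0],[0,0,-0.07,0],[0,0,-0.1,0],[0,0.03,-0.1,0],[0,0.06,-0.1,0],[0,0.06,-0.1,0],[0,0.06,-0.1,0],[0,0.06,-0.1,0]]'
python3 - <<'E'
from h import *
a=arm.get_image('scene'); b=arm.get_image('side');p=arm.get_image('wrist');save(p,"w20.png")
z=a["image"][140:260,240:360]; y=b["image"][210:330,230:350]
cv2.imwrite("pics/sb20.png",cv2.cvtColor(cv2.resize(np.hstack([z,y]),None,fx=3.3,fy=3.3,interpolation=cv2.INTER_CUBIC),cv2.COLOR_RGB2BGR))
E
```

```text
time_s: 32.4
position: [0.5355, -0.0145, 0.2364]
eef_rot: [1.0, 0.028, -0.0, -0.0]
force: [-0.8, -0.7, 0.1]
gripper_width: -0.001
```

View pics/sb20.png

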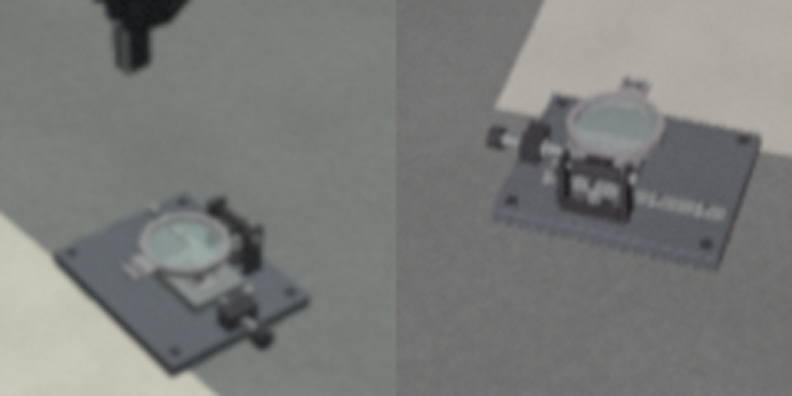

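View pics/w20.png

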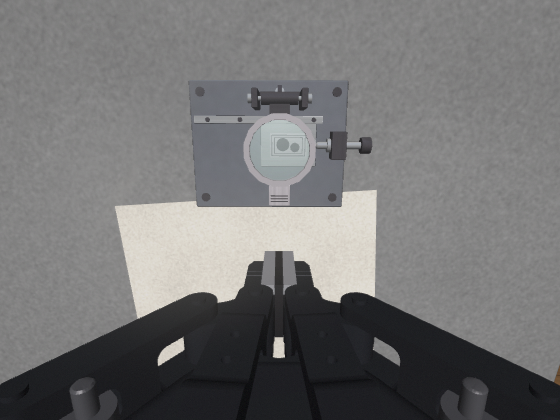

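Run:
```python
from h import *
p=arm.get_image("wrist")
st=lambda x,y,z:[.526+x*np.cos(.0545)-y*np.sin(.0545),.027+x*np.sin(.0545)+y*np.cos(.0545),z]
for a in (110,115,119.75): print(a,proj(p,st(.008,.053+.107*np.cos(np.radians(60+a)),.052+.107*np.sin(np.radians(60+a)))))
cv2.imwrite('pics/w21.png',cv2.cvtColor(cv2.resize(p['image'][70:215,180:380],None,fx=4,fy=4,interpolation=cv2.INTER_CUBIC),cv2.COLOR_RGB2BGR))
```

```text
110 [279.22177386 207.90283993]
115 [279.19811385 206.89450317]
119.75 [279.1787633  205.28132934]
```

View pics/w21.png

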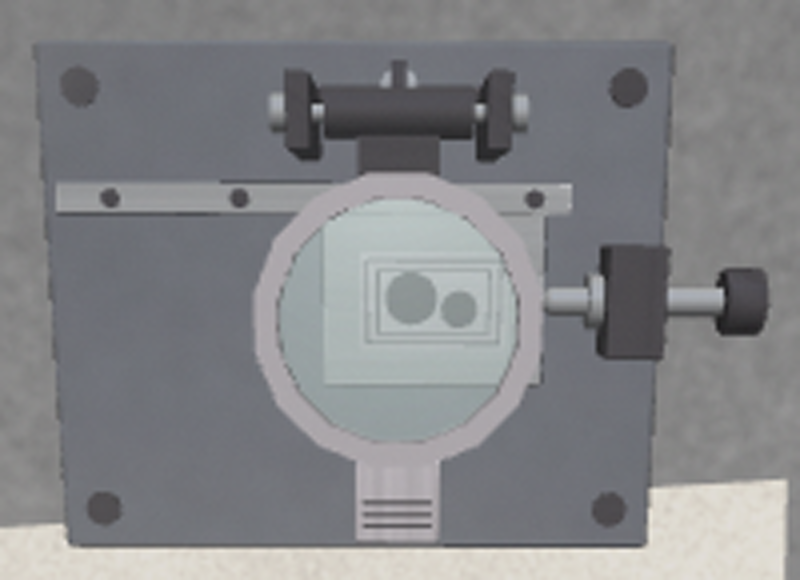

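```bash
python3 -c "
from cell import arm
arm.close_job(); s=arm.get_state(); print(s['time_s'],s['force'])"
```

```text
the job is handed in; nothing more can be done
the job is handed in; nothing more can be done
```

The die is home on the stand, the lens sprung down over it by itself, and I handed the job in at about 33 s of the 72 s allowed.

- **Die:** I gripped it by its ends, set it down on the bed and slid it against the side rail, stopping at 9.4 N. I then pushed it with closed fingers until it met the stop screw at 8.3 N; sliding alone took about 2.5 N. The last wrist picture shows it engraved face up, parallel to the rail and touching both the rail and the screw tip. I judged that by eye, with no measured gap.
- **Lens:** I pushed the tab along its arc, and the measured force stayed at or below about 7 N. It snapped just past 57 degrees (1.0 rad) and sprang down on its own, with the fingers stopped well above it. In the last picture the tab's end is at pixel row 205.2; fully down should show 205.3, so it is on its lower stop.
- **Other things on the bench:** I did not go near the tin, oilstone or graver, but I did not measure their positions again at the end. The gripper ended clear of the stand, with the measured force near zero.

The two fixed cameras disagreed by about 8 mm on where the stand was. I used the wrist camera's fit instead, and the contact points felt with the arm agreed with it to within about 3 mm.

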